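Zero the torque tester's meter with its tuning tool

TASK

The torque tester's meter no longer rests at zero. Take the yellow plastic tuning tool from its wooden stand, feel its blade gently into the slot of the recessed brass trimmer screw (light pressure only, never more than 12 N), and turn the screw anticlockwise until the red pointer stands in the green zero band. Then stand the tool back in its hole, fully home, and leave the things lying around where they are.

Things in the scene. Friction and masses are not known exactly. Their poses are not given: they have to be found in the camera images.
- tuning_tool: Plastic tuning tool, 105 mm long, 30 g, standing upright in its stand at the start. Origin at the middle of the blade's end; z runs up the tool to the handle. Blade (white): 0 to 8 mm up, 2.4 mm thick along x, 10 mm broad along y (end edges slightly bevelled). Round white shaft 9 mm in diameter up to 42 mm; yellow flange 20 mm in diameter from 42 to 46 mm; yellow flat handle from 46 to 105 mm, 10 mm thick along x, 17 mm wide along y. Handle and blade are flat the same way.
- tool_stand: Fixed wooden block, 60 mm along x, 100 mm along y, 50 mm high; origin at the centre of its underside, z up. The tool's hole is in the middle of the top, two smaller empty holes lie 33 mm to either side.
- stand_hole (a point): Centre of the mouth of the tool's hole, on the stand's top face, 50 mm above the worktop; hole 11.5 mm in diameter, 46 mm deep, mouth bevelled by 1.5 mm. Home, the tool's flange rests on the top face and the blade's end is 42 mm below this point; any yaw will do.
- readout: Fixed grey readout unit, 180 mm along x, 220 mm along y; origin at the centre of its underside, z up, front (-x) with a flat deck 50 mm above the worktop, from the front edge back to x = 0; behind it a hood rises with a meter on its slope to 125 mm height at x = +60 to +90 mm.
- trimmer_mouth (a point): Centre of the rim of the trimmer's upright brass guide collar, 66.5 mm above the worktop; axes parallel to the readout's. Collar 16.5 mm tall, outer diameter 21 mm, bore 15.6 mm. In it, on the same axis, is the brass trimmer screw, head 14 mm in diameter; the head's top lies 2 to 9.5 mm below this point (its exact depth is not reported).
- trimmer_base (a point): Point on the deck on the trimmer's axis, 16.5 mm below the rim. The screw's slot runs right across its head: 3.4 mm wide, edges bevelled 0.5 mm, 3.5 mm deep; at the start its line lies within 50 degrees either side of the readout's x axis (unreported: see or feel it). The screw gives way downward: 1.5 N to start, 12 N per mm, rigid after 1.5 mm. It needs 0.015 N m to turn and stays as left.
- pointer (a joint): Red meter pointer, rad: 0 at the middle of the green zero band (which reaches to 0.07 either side), positive to the right as the robot sees it; starts 0.33 to 0.63 to the right. Moves 0.6 rad per rad of the trimmer screw; anticlockwise from above moves it left, toward zero.
- caliper: Digital caliper lying flat, 251 mm long; bystander. Origin at the centre of its underside.
- wrench_13: Small combination wrench lying flat, 178 mm long; bystander. Origin at the centre of its underside.
- nut_m20: Hex nut lying flat, 33 mm across, 16 mm high; bystander. Origin at the centre of its underside.
- grease_pot: Small white pot with a round cap, 53 mm in diameter, 50 mm high; bystander. Origin at the centre of its underside.

How it is judged:
By the outcome, as a careful person would: the job done as asked, in the order asked, and still so for the second after the job is handed in, with the robot touching nothing.
It also fails if it takes over 61 s, if anything falls off the work surface, if the arm or the gripper's body presses on something with over 40 N, if the wrist force passes 120 N, or if a joint passes its speed limit or range.

ROBOT

A 6-joint arm with a two-finger parallel gripper is mounted at the origin on a cart in front of the work surface, level with it; the furniture and walls round the work are solid. World frame = base frame: x ahead of the robot, y to its left, z up, the work surface at z = 0. Lengths are in m, angles in rad, forces in N, time in s.
With the tool pointing down it reaches from about 0.425 to 0.95 m from the base axis. Payload 14.7 kg.
Tool frame: the origin (TCP) lies between the finger pads; the fingertips stand 19 mm ahead of it and the grasp point (between the pads) is the TCP (finger_overhang is the distance from the TCP to the fingertips, in m); x points along the fingers, y is the direction in which the jaws open and shut, and the axes are right-handed (so a half turn about x gives the same grasp; the last joint's range is limited). The gripper opens to 85 mm and grips with 20 to 120 N. Pads are 22 mm wide; open, the fingers measure 114 mm over their backs; the gripper's body (76 mm by 85 mm) begins 54 mm behind the grasp point. The pads swing forward as they close: fully open they stand 13 mm farther back than shut.
Start: joints at [-1.333, 0.48, 1.596, -0, 1.065, -0.047], TCP at [0.183, -0.624, 0.25] pointing down, gripper open.
Joint ranges: [-2.75, 2.75], [-0.82, 2.05], [0.23, 2.67], [-1.56, 4.7], [0.09, 2.69], [-2.92, 2.92]. Speed limits (rad/s): [1.89, 1.89, 2.39, 3.01, 3.01, 3.01].

INTERFACE

Orientations are given as a rotation vector (axis times angle).
In Python, from workcell import read_state, camera, calibration, finish_job, finger_overhang gives the robot as it stands.
- The arm moves only by the tool servo_tool, never from a script. Its arguments are lists of equal length, an entry for each row: "xyz": the shift along the tool's x, y, z each as a share of 0.02 m, from -1 to 1, a list of three; "angular": the turn, a rotation vector about the tool's x, y, z each as a share of 8 degrees, from -1 to 1, a list of three; "jaw": the opening, from 0 (shut) to 1 (fully open). A call has 1 to 12 rows; each row shifts and turns the commanded pose from where the row before left it, along the tool's axes as they then stand; what a row does not reach is not made up. A row lasts 1/10 s, in which the tool goes at most 50 mm and 8.59 degrees, less where a joint would pass 70% of its speed; a pose out of reach is approached as far as the arm can. A call with a number of a shift or a turn outside -1 to 1 is refused whole. A call with a gripper value outside its range is refused whole. The fingers move at their own pace and stop on an object; "squeeze" is the grip in N (left out, the last holds). Time passes only in rows, so rows that do not move let the fingers close. It gives the time, the measured TCP pose, the force and the opening at its end, in the units of the state.
- read_state(): the state, without advancing time (a new reading comes with each control period).
- camera(name): name is "scene" or "side" or "wrist"; returns the picture (420x560x3 uint8, red, green, blue); there is no depth.
- calibration(name): a dict with "intrinsics" (3x3 intrinsics, pixels), "R" (3x3) and "t" (3): a world point X has camera coordinates R X + t; the wrist camera has in their place "T_tool_cam" (4x4, takes a point from camera to tool coordinates, whose origin is the TCP and whose axes are the tool frame's). Camera axes: x right, y down, z forward; pixel columns grow to the right and rows downward; lengths in m; the calibration is good to about 2 mm. The wrist camera is an equidistant fisheye: a pixel r from the principal point sees the ray r / f radians off the axis. A picture is of the moment at which its call begins: read the wrist's pose just before it. calibration takes no time and is no camera call.
- finish_job(): hands the job in, once; it reports no verdict.
The state is a dict: "time_s": time; "joint_positions": joint angles; "dq": joint speeds; "joint_torque": joint torques, N m; "position": TCP position; "ee_rot": TCP orientation; "wrist_force": force on the tool from outside, world axes, zero at the start; "torque": the same for the moment, N m; "gripper_width": opening from 0.0 (shut) to 1.0 (fully open).
Only numpy, scipy, OpenCV 4.12 (cv2) and the standard library are available. Lean on these libraries where they do the work, as an engineer would, in place of code of your own. Each camera call takes 0.05 s, during which the arm holds its last target.

## Working session

There is one attempt and no reset: what is moved stays moved. The work goes in short steps, Python scripts to look and compute and a tool call to move; the robot and the scene stay as the last step left them, time stands still between calls to the robot, and variables do not carry over. Pictures are saved under pics/ and viewed, and the job is handed in when it is done.

Besides the shell and the picture viewer there is one more tool, called after "Emit:" by a JSON object that holds its "op" and its "data". servo_tool: Moves the arm, as the interface text tells. Its arguments: {"type":"object","properties":{"xyz":{"type":"array","items":{"type":"array","items":{"type":"number","minimum":-1,"maximum":1}}},"angular":{"type":"array","items":{"type":"array","items":{"type":"number","minimum":-1,"maximum":1}}},"jaw":{"type":"array","items":{"type":"number"}},"squeeze":{"type":"number"}},"required":["xyz","angular","jaw"]}

```bash
ls; mkdir -p pics; python3 - <<'E'
from workcell import *
import cv2
s=read_state();print(s)
for n in("scene","side","wrist"):
    cv2.imwrite(f"pics/{n}0.png",camera(n)[:,:,::-1]); print(n,calibration(n))
print(finger_overhang)
E
```

```text
pics
{'time_s': 0.0, 'joint_positions': array([-1.33259012e+00,  4.80846425e-01,  1.59687721e+00, -2.75363830e-06,
        1.06507954e+00, -4.66104569e-02]), 'dq': array([ 0.00076011,  0.00022692, -0.00065805, -0.00106473, -0.00082415,
        0.00134546]), 'joint_torque': array([ 4.51093816e-03, -9.50646114e+01, -4.30188525e+01,  3.69172440e-04,
        1.22415967e-02, -5.61946734e-06]), 'position': array([ 0.18255944, -0.62343366,  0.24966166]), 'ee_rot': array([ 2.0690587 ,  0.29793763, -2.06930575]), 'wrist_force': array([-0.02446369,  0.43592682, -0.05557095]), 'torque': array([-0.0121073 , -0.01948301,  0.07851224]), 'gripper_width': 1.0034583484691644}
scene {'intrinsics': array([[531.07963966,   0.        , 284.19433934],
       [  0.        , 531.07963966, 202.71848727],
       [  0.        ,   0.        ,   1.        ]]), 'R': array([[ 0.61565257, -0.78796546, -0.00907444],
       [-0.57320008, -0.43989069, -0.69133049],
       [ 0.54075279,  0.43082086, -0.7224817 ]]), 't': array([-0.29346761,  0.37159527,  1.33021161])}
side {'intrinsics': array([[433.28919444,   0.      
[... 161 characters left out ...]
 -0.00162779],
       [-0.55851132,  0.5529804 , -0.61828617],
       [ 0.44082068, -0.43354073, -0.78595137]]), 't': array([0.41076613, 0.32863641, 1.14500906])}
wrist {'intrinsics': array([[325.1922621 ,   0.        , 286.19695796],
       [  0.        , 325.1922621 , 215.30058849],
       [  0.        ,   0.        ,   1.        ]]), 'T_tool_cam': array([[ 2.72837153e-04, -2.99439330e-01,  9.54115304e-01,
        -1.23996488e-01],
       [ 9.99999543e-01,  9.56255005e-04,  1.41527239e-05,
         1.90634414e-04],
       [-9.16615417e-04,  9.54114864e-01,  2.99439454e-01,
        -7.57978233e-02],
       [ 0.00000000e+00,  0.00000000e+00,  0.00000000e+00,
         1.00000000e+00]])}
0.019
```

View pics/scene0.png

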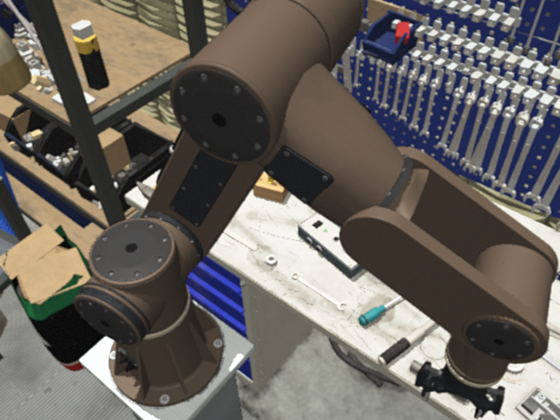

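View pics/side0.png

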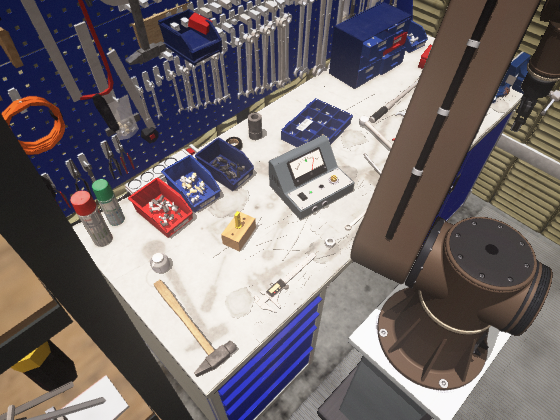

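View pics/wrist0.png

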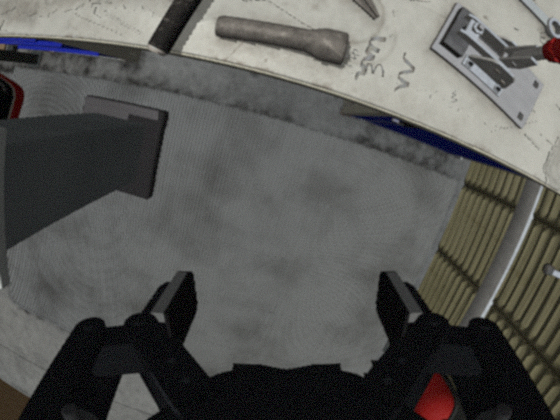

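```bash
cat > h.py <<'E'
from workcell import *
import cv2, numpy as np
from scipy.spatial.transform import Rotation as Ro
def ray(n,u,v):
    c=calibration(n);K=c["intrinsics"]
    if n!="wrist":
        d=np.linalg.solve(K,[u,v,1]);R=c["R"];return -R.T@c["t"],R.T@d
    s=read_state();T=c["T_tool_cam"];x=np.array([u-K[0,2],v-K[1,2]])/K[0,0]
    th=np.hypot(*x);d=np.r_[x/max(th,1e-9)*np.sin(th),np.cos(th)]
    Rt=Ro.from_rotvec(s["ee_rot"]).as_matrix()
    return s["position"]+Rt@T[:3,3],Rt@T[:3,:3]@d
def onz(n,u,v,z):
    o,d=ray(n,u,v);return o+d*(z-o[2])/d[2]
def proj(n,X):
    c=calibration(n);K=c["intrinsics"]
    if n!="wrist":
        p=K@(c["R"]@np.array(X)+c["t"]);return p[:2]/p[2]
    s=read_state();T=c["T_tool_cam"];Rt=Ro.from_rotvec(s["ee_rot"]).as_matrix()
    q=T[:3,:3].T@(Rt.T@(np.array(X)-s["position"])-T[:3,3])
    th=np.arctan2(np.hypot(q[0],q[1]),q[2]);e=q[:2]/np.hypot(q[0],q[1])
    return K[0,0]*th*e+K[:2,2]
def crop(im,x0,y0,w,h,k,fn):
    cv2.imwrite(fn,cv2.resize(im[y0:y0+h,x0:x0+w],None,fx=k,fy=k,interpolation=cv2.INTER_CUBIC))
E
python3 - <<'E'
from h import *
im=cv2.imread("pics/side0.png")
crop(im,210,130,160,120,5,"pics/sc0.png")
E
```

```text
(no output)
```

View pics/sc0.png

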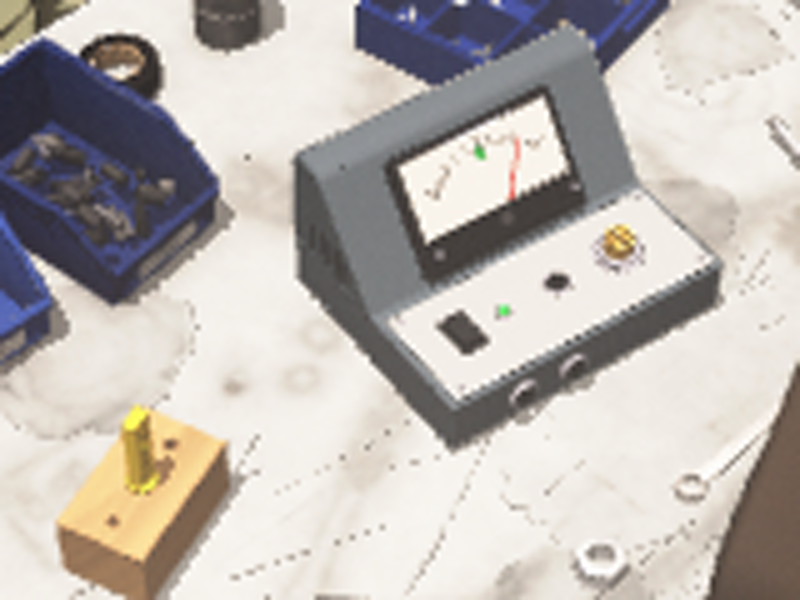

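```bash
python3 - <<'E'
from h import *
f=lambda x,y,z:onz("side",210+x/5-.4,130+y/5-.4,z).round(4)
print("trim",f(620,236,.0665))
print("flange",f(142,484,.052),"top",f(138,413,.113))
for p in [(455,403),(720,264),(385,318),(637,190)]:print("deck",f(*p,.05))
for p in [(60,528),(150,575),(228,445),(143,412)]:print("stand",f(*p,.05))
for p in [(170,443),(113,521)]:print("sh",f(*p,.05))
for p in [(600,560),(690,487)]:print("nut,wr",f(*p,.01))
c=calibration("side");print(-c["R"].T@c["t"])
E
```

```text
trim [ 0.5153 -0.1968  0.0665]
flange [0.5931 0.1495 0.052 ] top [0.5966 0.1438 0.113 ]
deck [ 0.5044 -0.0304  0.05  ]
deck [ 0.462  -0.2371  0.05  ]
deck [ 0.5833 -0.0489  0.05  ]
deck [ 0.5433 -0.2496  0.05  ]
stand [0.6043 0.2045 0.05  ]
stand [0.5419 0.1889 0.05  ]
stand [0.5794 0.0917 0.05  ]
stand [0.635  0.1116 0.05  ]
sh [0.6054 0.1159 0.05  ]
sh [0.586  0.1789 0.05  ]
nut,wr [ 0.3794 -0.0287  0.01  ]
nut,wr [ 0.3759 -0.1101  0.01  ]
[-0.03256434  0.60694527  1.10378143]
```

```bash
cat >> h.py <<'E'
def st():
    s=read_state();R=Ro.from_rotvec(s["ee_rot"]).as_matrix()
    print("t",round(s["time_s"],2),"p",s["position"].round(4),"x",R[:,0].round(3),"yaw(jaw)deg",np.degrees(np.arctan2(R[1,1],R[0,1])).round(2),"q",s["joint_positions"].round(2),"F",s["wrist_force"].round(2),"M",s["torque"].round(3),"g",round(s["gripper_width"],3))
    return s,R
def plan(X,yaw=None):
    s,R=st()
    print("tool shift units(20mm):",(R.T@(np.array(X)-s["position"])/.02).round(2))
    if yaw is not None:
        y=np.array([np.cos(np.radians(yaw)),np.sin(np.radians(yaw)),0]);x=np.array([0,0,-1.]);T=np.c_[x,y,np.cross(x,y)]
        print("rot tool units(8deg):",(np.degrees(Ro.from_matrix(R.T@T).as_rotvec())/8).round(2))
E
python3 - <<'E'
from h import *
s,R=st();print(R.round(3))
plan((.52,.14,.25))
E
```

```text
t 0.15 p [ 0.1826 -0.6235  0.2498] x [-0.     0.001 -1.   ] yaw(jaw)deg -73.68 q [-1.33  0.48  1.6   0.    1.07 -0.05] F [ 0.42 -1.13 -0.7 ] M [-0.047  0.016 -0.008] g 1.001
[[-0.     0.281 -0.96 ]
 [ 0.001 -0.96  -0.281]
 [-1.    -0.001 -0.   ]]
t 0.15 p [ 0.1826 -0.6235  0.2498] x [-0.     0.001 -1.   ] yaw(jaw)deg -73.68 q [-1.33  0.48  1.6   0.    1.07 -0.05] F [ 0.42 -1.13 -0.7 ] M [-0.047  0.016 -0.008] g 1.001
tool shift units(20mm): [ 2.000e-02 -3.190e+01 -2.692e+01]
```

Emit:
{"op": "servo_tool", "data": {"xyz": [[0,-0.5,-0.5],[0,-1,-0.98],[0,-1,-0.98],[0,-1,-0.98],[0,-1,-0.98],[0,-1,-0.98],[0,-1,-0.98],[0,-1,-0.98],[0,-1,-0.98],[0,-1,-0.98],[0,-1,-0.98],[0,-1,-0.98]], "angular": [[0,0,0],[0,0,0],[0,0,0],[0,0,0],[0,0,0],[0,0,0],[0,0,0],[0,0,0],[0,0,0],[0,0,0],[0,0,0],[0,0,0]], "jaw": [1,1,1,1,1,1,1,1,1,1,1,1]}}

```text
time_s: 1.35
position: [0.3348, -0.3377, 0.2503]
ee_rot: [2.069, 0.297, -2.069]
wrist_force: [0.7, -0.3, 0.2]
gripper_width: 1.002
```

Emit:
{"op": "servo_tool", "data": {"xyz": [[0,-1,-0.98],[0,-1,-0.98],[0,-1,-0.98],[0,-1,-0.98],[0,-1,-0.98],[0,-1,-0.98],[0,-1,-0.98],[0,-1,-0.98],[0,-1,-0.98],[0,-1,-0.98],[0,-1,-0.98],[0,-1,-0.98]], "angular": [[0,0,0],[0,0,0],[0,0,0],[0,0,0],[0,0,0],[0,0,0],[0,0,0],[0,0,0],[0,0,0],[0,0,0],[0,0,0],[0,0,0]], "jaw": [1,1,1,1,1,1,1,1,1,1,1,1]}}

```text
time_s: 2.55
position: [0.4925, -0.0415, 0.2503]
ee_rot: [2.068, 0.297, -2.069]
wrist_force: [-0.2, -0.2, 0.3]
gripper_width: 0.995
```

Emit:
{"op": "servo_tool", "data": {"xyz": [[0,-1,-1],[0,-1,-1],[0,-1,-1],[0,-1,-1],[0,-1,-1],[0,-1,-1],[0,-0.6,-0.6],[0,0,0]], "angular": [[0,0,0],[0,0,0],[0,0,0],[0,0,0],[0,0,0],[0,0,0],[0,0,0],[0,0,0]], "jaw": [1,1,1,1,1,1,1,1]}}

```text
time_s: 3.35
position: [0.5826, 0.1223, 0.2501]
ee_rot: [2.068, 0.299, -2.068]
wrist_force: [-0.2, -1.0, 0.4]
gripper_width: 0.999
```

```bash
python3 - <<'E'
from h import *
st();im=camera("wrist")[:,:,::-1];cv2.imwrite("pics/w1.png",im)
im=camera("side")[:,:,::-1];cv2.imwrite("pics/s1.png",im)
print(proj("wrist",(.595,.146,.113)))
E
```

```text
t 3.35 p [0.5826 0.1223 0.2501] x [ 0.  0. -1.] yaw(jaw)deg -73.57 q [0.16 0.4  1.73 0.   1.01 1.44] F [-0.23 -1.01  0.37] M [-0.051 -0.001  0.053] g 0.999
[260.57367895 184.74218128]
```

View pics/w1.png

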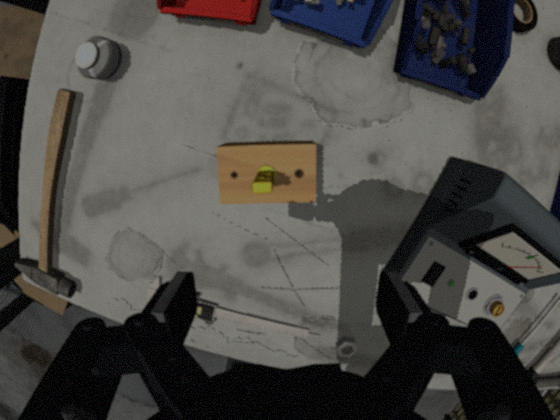

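```bash
python3 - <<'E'
from h import *
im=cv2.imread("pics/w1.png")
a=cv2.resize(im[140:210,210:330],(720,420),interpolation=cv2.INTER_CUBIC)
cv2.imwrite("pics/w1c.png",a)
crop(im,440,220,120,100,6,"pics/w1d.png")
hsv=cv2.cvtColor(im,cv2.COLOR_BGR2HSV)
m=cv2.inRange(hsv,(24,150,60),(34,255,255));m2=m.copy();m2[:,:220]=0;m2[:,320:]=0;m2[:140]=0;m2[210:]=0
ys,xs=np.nonzero(m2);print(xs.min(),xs.max(),ys.min(),ys.max())
E
```

```text
252 275 165 192
```

View pics/w1c.png

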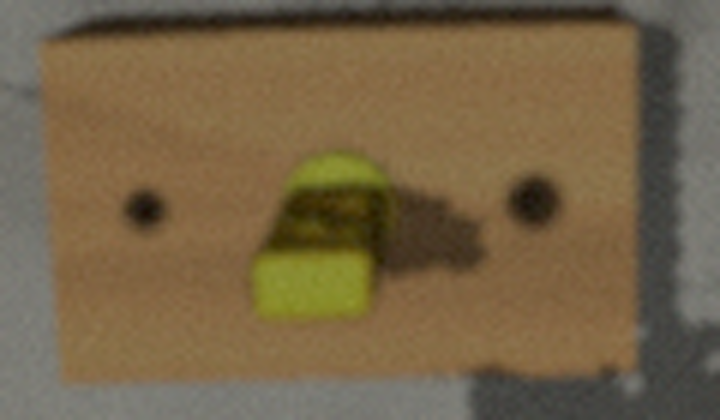

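View pics/w1d.png

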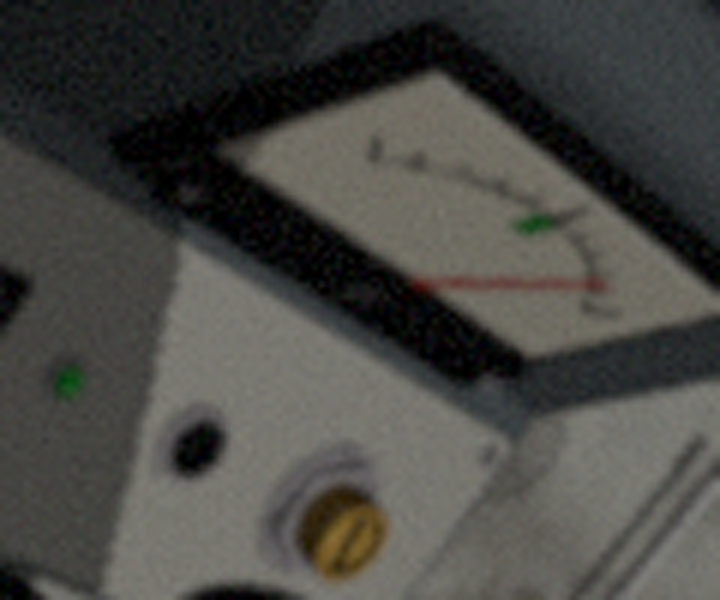

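```bash
python3 - <<'E'
from h import *
f=lambda x,y,z:onz("wrist",210+x/6-.4,140+y/6-.4,z).round(4)
P=[f(*p,.113) for p in [(252,264),(370,250),(374,312),(262,320)]];print(P,np.mean(P,0))
for a,b in((0,1),(3,2)):
    d=P[b]-P[a];print(np.degrees(np.arctan2(d[1],d[0])),np.hypot(*d[:2]))
print("holes",f(145,209,.05),f(534,200,.05), (f(145,209,.05)+f(534,200,.05))/2)
print("flange back", f(338,153,.054))
g=lambda x,y,z:onz("wrist",440+x/6-.4,220+y/6-.4,z).round(4)
print("trim",g(343,534,.0665))
a,b=g(338,560,.06),g(368,508,.06);d=b-a
print("slot",a,b,np.degrees(np.arctan2(d[1],d[0])))
im=cv2.imread("pics/s1.png")
crop(im,320,160,30,30,18,"pics/s1t.png")
E
```

```text
[array([0.5939, 0.1534, 0.113 ]), array([0.6003, 0.1383, 0.113 ]), array([0.592 , 0.1355, 0.113 ]), array([0.5866, 0.15  , 0.113 ])] [0.5932 0.1443 0.113 ]
-67.03077487245692 0.01640030487521496
-69.57397523691111 0.015472879499304554
holes [0.5834 0.1763 0.05  ] [0.6032 0.1134 0.05  ] [0.5933  0.14485 0.05   ]
flange back [0.6023 0.1472 0.054 ]
trim [ 0.5155 -0.1947  0.0665]
slot [ 0.5058 -0.205   0.06  ] [ 0.5202 -0.2052  0.06  ] -0.7957235527392985
```

View pics/s1t.png

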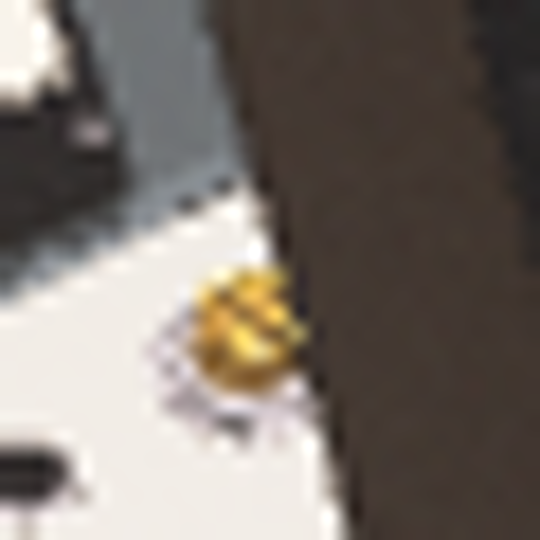

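```bash
python3 - <<'E'
from h import *
plan((.5933,.1446,.092),-68.5)
E
```

```text
t 3.45 p [0.5817 0.1203 0.2501] x [-0.001 -0.    -1.   ] yaw(jaw)deg -73.64 q [ 0.15  0.4   1.73 -0.    1.01  1.44] F [-0.39 -0.3  -0.04] M [ 0.009 -0.015 -0.014] g 1.002
tool shift units(20mm): [ 7.9  -1.   -0.91]
rot tool units(8deg): [-0.64  0.01 -0.  ]
```

Emit:
{"op": "servo_tool", "data": {"xyz": [[0,-0.54,-0.49],[0.5,-0.54,-0.48],[1,0,0],[1,0,0],[1,0,0],[0.5,0,0],[0,0,0],[0,0,0],[0,0,0]], "angular": [[-0.3,0,0],[-0.34,0,0],[0,0,0],[0,0,0],[0,0,0],[0,0,0],[0,0,0],[0,0,0],[0,0,0]], "jaw": [1,1,1,1,1,1,1,1,1]}}

```text
time_s: 4.35
position: [0.5951, 0.1471, 0.1712]
ee_rot: [2.018, 0.382, -2.015]
wrist_force: [-0.1, -0.3, -0.1]
gripper_width: 1.004
```

```bash
python3 - <<'E'
from h import *
s,R=st();im=camera("wrist")[:,:,::-1];crop(im,200,130,200,150,4,"pics/w2.png")
print("TCP axis at z.11",(proj("wrist",(s["position"][0],s["position"][1],.113))-[200,130])*4)
E
```

```text
t 4.35 p [0.5951 0.1471 0.1712] x [ 0.001  0.    -1.   ] yaw(jaw)deg -68.54 q [ 0.19  0.51  1.76 -0.    0.86  1.39] F [-0.07 -0.35 -0.15] M [0.011 0.047 0.008] g 1.004
TCP axis at z.11 [343.93709423 458.69186307]
```

View pics/w2.png

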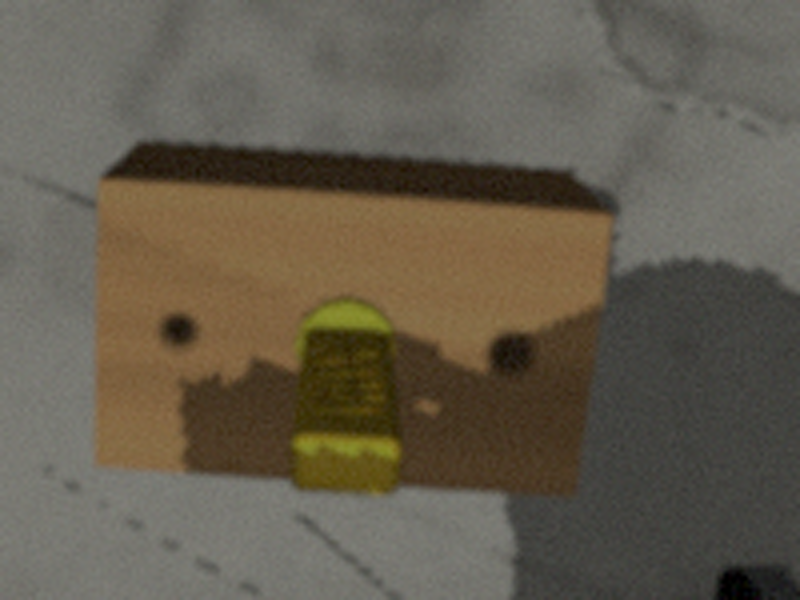

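Emit:
{"op": "servo_tool", "data": {"xyz": [[0.8,0,0],[0.8,0,0],[0.8,0,0],[0.8,0,0],[0.75,0,0],[0,0,0],[0,0,0],[0,0,0]], "angular": [[0,0,0],[0,0,0],[0,0,0],[0,0,0],[0,0,0],[0,0,0],[0,0,0],[0,0,0]], "jaw": [1,0.8,0.6,0.4,0.4,0.3,0.3,0.3], "squeeze": 40}}

```text
time_s: 5.2
position: [0.595, 0.147, 0.0922]
ee_rot: [2.018, 0.382, -2.016]
wrist_force: [-0.7, -0.1, -0.7]
gripper_width: 0.295
```

Emit:
{"op": "servo_tool", "data": {"xyz": [[0,0,0],[0,0,0],[0,0,0],[0,0,0],[0,0,0],[0,0,0]], "angular": [[0,0,0],[0,0,0],[0,0,0],[0,0,0],[0,0,0],[0,0,0]], "jaw": [0,0,0,0,0,0]}}

```text
time_s: 5.8
position: [0.595, 0.147, 0.0923]
ee_rot: [2.018, 0.382, -2.015]
wrist_force: [-0.8, -0.2, 6.7]
gripper_width: 0.197
```

```bash
python3 - <<'E'
from h import *
s,R=st();im=camera("wrist")[:,:,::-1];crop(im,180,120,210,157,3.8,"pics/w3.png")
E
```

```text
t 5.8 p [0.595  0.147  0.0923] x [ 0.001  0.    -1.   ] yaw(jaw)deg -68.56 q [0.19 0.62 1.81 0.   0.71 1.39] F [-0.77 -0.17  6.67] M [-0.027  0.102 -0.03 ] g 0.197
```

View pics/w3.png

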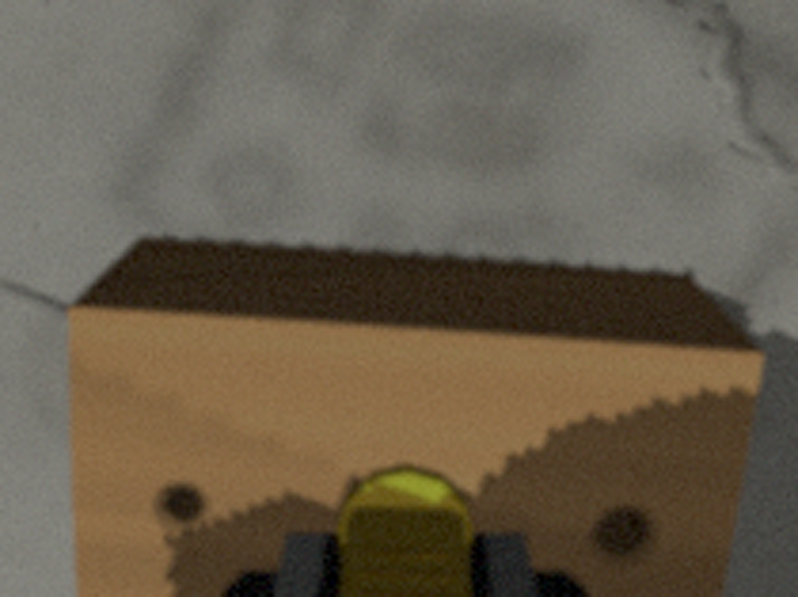

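Emit:
{"op": "servo_tool", "data": {"xyz": [[-0.3,0,0],[-0.6,0,0],[-0.8,0,0],[-0.8,0,0],[-0.8,0,0],[-0.8,0,0],[0,0.5,0.3],[0,0.9,0.58],[0,1,0.64],[0,1,0.64],[0,1,0.64],[0,1,0.64]], "angular": [[0,0,0],[0,0,0],[0,0,0],[0,0,0],[0,0,0],[0,0,0],[0,0,0],[0,0,0],[0,0,0],[0,0,0],[0,0,0],[0,0,0]], "jaw": [0,0,0,0,0,0,0,0,0,0,0,0]}}

```text
time_s: 7.05
position: [0.5691, 0.0197, 0.1732]
ee_rot: [2.017, 0.382, -2.017]
wrist_force: [0.5, -0.6, -0.9]
gripper_width: 0.19
```

Emit:
{"op": "servo_tool", "data": {"xyz": [[0,1,0.64],[0,1,0.64],[0,1,0.64],[0,1,0.64],[0,1,0.64],[0,1,0.64],[0,1,0.64],[0,1,0.64],[0,1,0.65],[0,1,0.65],[0,1,0.65],[0,0.6,0.4]], "angular": [[0,0,0],[0,0,0],[0,0,0],[0,0,0],[0,0,0],[0,0,0],[0,0,0],[0,0,0],[0,0,0],[0,0,0],[0,0,0],[0,0,0]], "jaw": [0,0,0,0,0,0,0,0,0,0,0,0]}}

```text
time_s: 8.25
position: [0.5146, -0.2511, 0.1731]
ee_rot: [2.017, 0.381, -2.018]
wrist_force: [0.4, -0.5, -0.4]
gripper_width: 0.193
```

Emit:
{"op": "servo_tool", "data": {"xyz": [[0,0,0],[0,0,0],[0,0,0],[0,0,0],[0,0,0],[0,0,0],[0,0,0],[0,0,0],[0,0,0],[0,0,0],[0,0,0],[0,0,0]], "angular": [[-0.4,0,0],[-1,0,0],[-1,0,0],[-1,0,0],[-1,0,0],[-1,0,0],[-1,0,0],[-1,0,0],[-1,0,0],[0,0,0],[0,0,0],[0,0,0]], "jaw": [0,0,0,0,0,0,0,0,0,0,0,0]}}

```text
time_s: 9.45
position: [0.5155, -0.2493, 0.1733]
ee_rot: [1.229, 1.196, -1.229]
wrist_force: [-0.8, -0.0, -0.4]
gripper_width: 0.193
```

```bash
python3 - <<'E'
from h import *
s,R=st();im=camera("wrist")[:,:,::-1];cv2.imwrite("pics/w4.png",im)
np.save("w4.npy",np.r_[s["position"],s["ee_rot"]])
cv2.imwrite("pics/s4.png",camera("side")[:,:,::-1])
p=proj("wrist",(.516,-.194,.0665));print(p)
x,y=int(p[0])-40,int(p[1])-30
crop(im,x,y,80,60,10,"pics/w4c.png");print(x,y)
E
```

```text
t 9.45 p [ 0.5155 -0.2493  0.1733] x [-0.  0. -1.] yaw(jaw)deg -1.56 q [-0.5   0.46  1.85  0.    0.83 -0.48] F [-0.83 -0.02 -0.37] M [ 0.008 -0.024 -0.013] g 0.193
[285.7649403  145.79533547]
245 115
```

View pics/w4c.png

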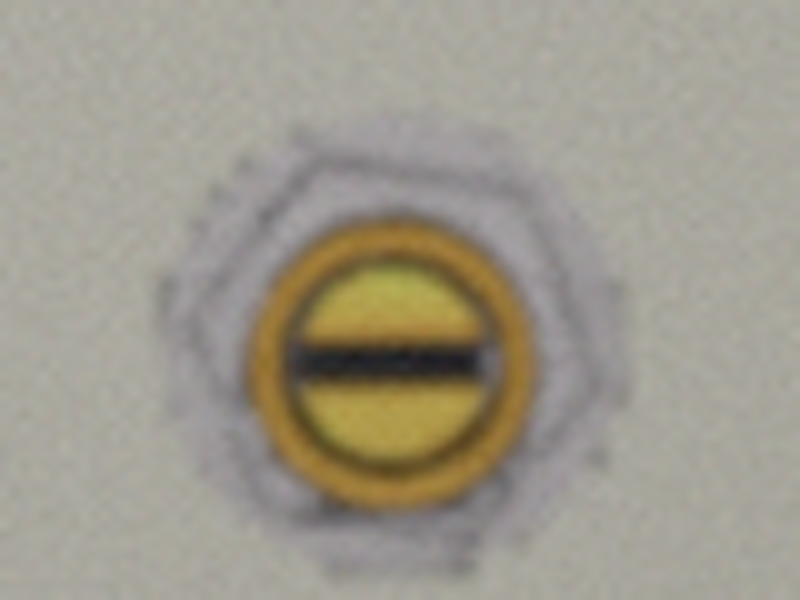

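View pics/w4.png

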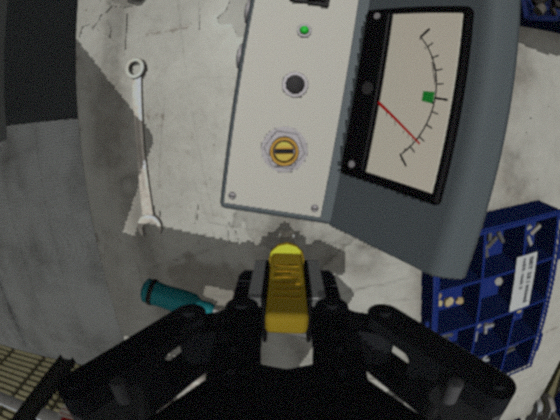

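View pics/s4.png

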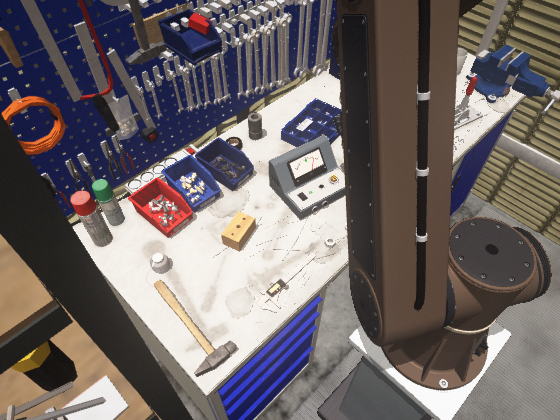

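```bash
cat >> h.py <<'E'
def pix2d(n,pose,u,v,z):
    import h
    T=calibration(n)["T_tool_cam"];K=calibration(n)["intrinsics"]
    x=np.array([u-K[0,2],v-K[1,2]])/K[0,0];th=np.hypot(*x);d=np.r_[x/th*np.sin(th),np.cos(th)]
    Rt=Ro.from_rotvec(pose[3:]).as_matrix();o=pose[:3]+Rt@T[:3,3];d=Rt@T[:3,:3]@d
    return o+d*(z-o[2])/d[2]
E
python3 - <<'E'
from h import *
P=np.load("w4.npy")
X=pix2d("wrist",P,283.85,150.85,.0665);print("trim",X)
for e in((252,363),(536,363),(393,215),(393,511)): print(pix2d("wrist",P,245+e[0]/10-.45,115+e[1]/10-.45,.0665))
a,b=[pix2d("wrist",P,245+e[0]/10-.45,115+e[1]/10-.45,.06) for e in((295,362.5),(480,362.5))];d=b-a;print("slot",np.degrees(np.arctan2(d[1],d[0])))
im=cv2.imread("pics/w4.png");crop(im,240,220,100,75,8,"pics/w4f.png")
s=read_state();p=s["position"]
for dz,dy in((.042,.01),(.042,.0),(.038,.01),(-.021,0),(-.021,.005)):print((proj("wrist",(p[0],p[1]+dy,p[2]-dz))-[240,220])*8)
plan((X[0],X[1],.17),-1.56)
im=cv2.imread("pics/s4.png");crop(im,260,130,90,80,8,"pics/s4c.png")
E
```

```text
trim [ 0.51452903 -0.19754038  0.0665    ]
[ 0.504528   -0.19723802  0.0665    ]
[ 0.52466754 -0.1977881   0.0665    ]
[ 0.51481993 -0.18696738  0.0665    ]
[ 0.51423299 -0.208216    0.0665    ]
slot -1.5797810574031506
[374.96430708 158.50208676]
[378.42718568 290.8284174 ]
[375.08783765 180.52440453]
[382.57382347 828.24156645]
[380.19375776 744.72418874]
t 9.55 p [ 0.5155 -0.2493  0.1733] x [-0.  0. -1.] yaw(jaw)deg -1.48 q [-0.5   0.46  1.85  0.    0.83 -0.48] F [ 0.06 -0.08  0.12] M [0.005 0.021 0.056] g 0.195
tool shift units(20mm): [ 0.16 -0.12 -2.59]
rot tool units(8deg): [ 0.01 -0.    0.  ]
```

View pics/w4f.png

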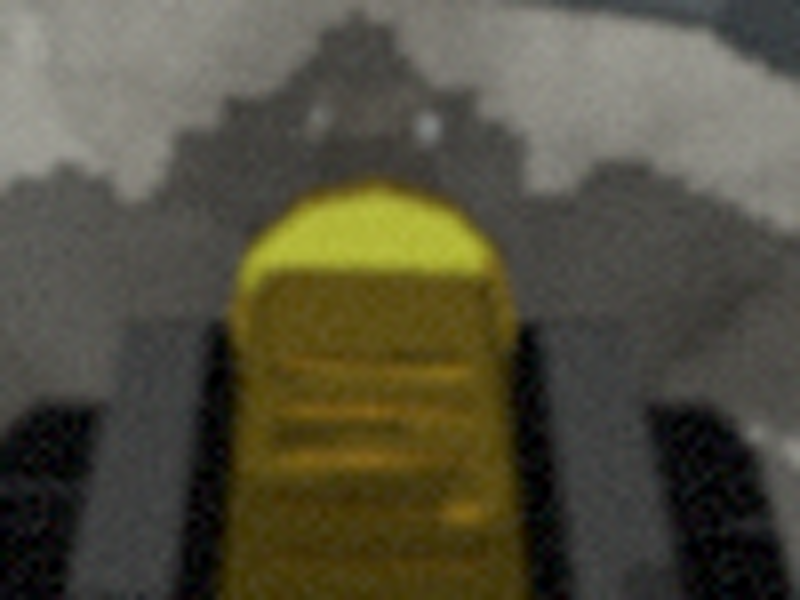

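View pics/s4c.png

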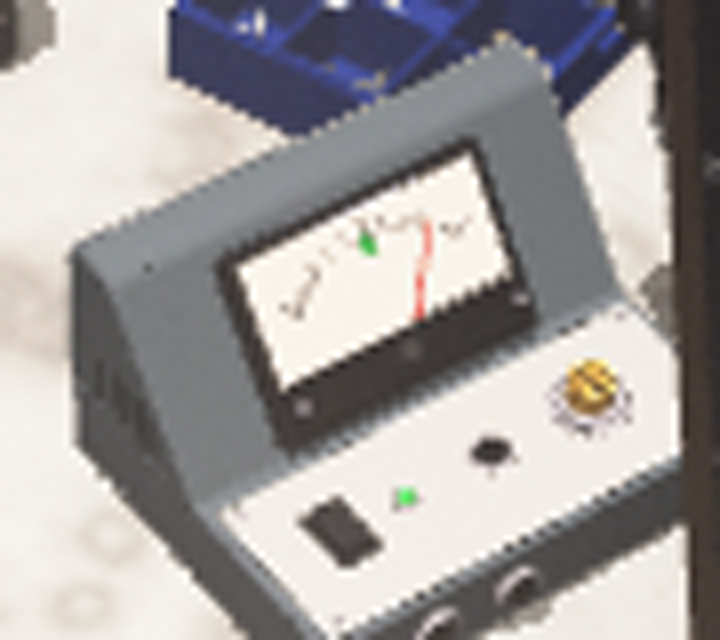

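Emit:
{"op": "servo_tool", "data": {"xyz": [[0,-0.05,-0.4],[0,0,-0.8],[0,0,-0.8],[0,0,-0.59],[0,0,0],[0,0,0],[0,0,0]], "angular": [[0,0,0],[0,0,0],[0,0,0],[0,0,0],[0,0,0],[0,0,0],[0,0,0]], "jaw": [0,0,0,0,0,0,0]}}

```text
time_s: 10.25
position: [0.516, -0.1976, 0.1734]
ee_rot: [1.227, 1.198, -1.227]
wrist_force: [-0.1, 0.4, -0.4]
gripper_width: 0.193
```

```bash
python3 - <<'E'
from h import *
plan((.5145,-.1975,.155),-1.58)
im=camera("wrist")[:,:,::-1];cv2.imwrite("pics/w5.png",im);cv2.imwrite("pics/s5.png",camera("side")[:,:,::-1])
cv2.imwrite("pics/c5.png",camera("scene")[:,:,::-1])
E
```

```text
t 10.25 p [ 0.516  -0.1976  0.1734] x [ 0. -0. -1.] yaw(jaw)deg -1.36 q [-0.42  0.44  1.9  -0.    0.8  -0.4 ] F [-0.05  0.36 -0.37] M [0.025 0.002 0.033] g 0.193
tool shift units(20mm): [ 0.92 -0.07 -0.01]
rot tool units(8deg): [ 0.03  0.   -0.  ]
```

View pics/w5.png

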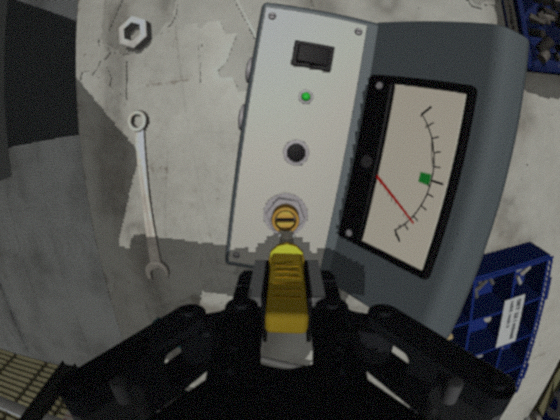

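View pics/s5.png

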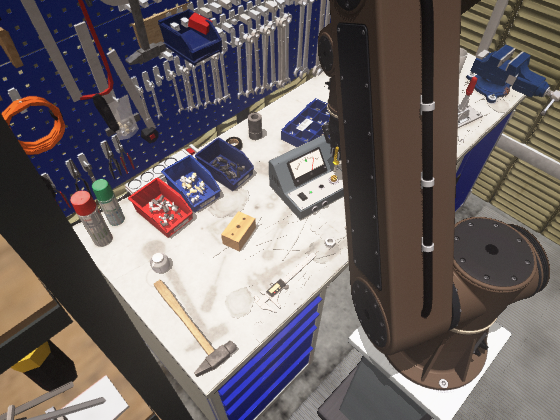

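View pics/c5.png

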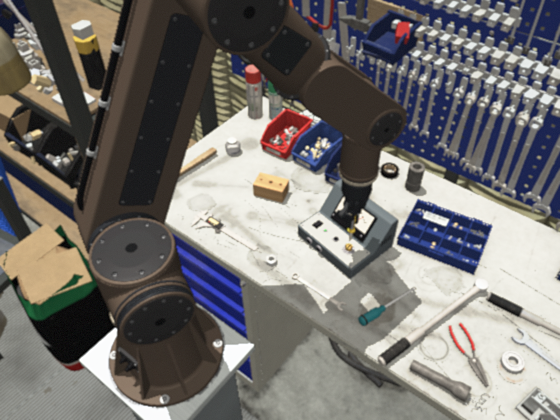

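```bash
python3 - <<'E'
from h import *
im=cv2.imread("pics/w5.png")
crop(im,255,185,60,60,10,"pics/w5c.png");crop(im,340,60,150,220,2.7,"pics/w5m.png")
im=cv2.imread("pics/s5.png");crop(im,290,130,60,60,10,"pics/s5c.png")
E
```

```text
(no output)
```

View pics/w5c.png

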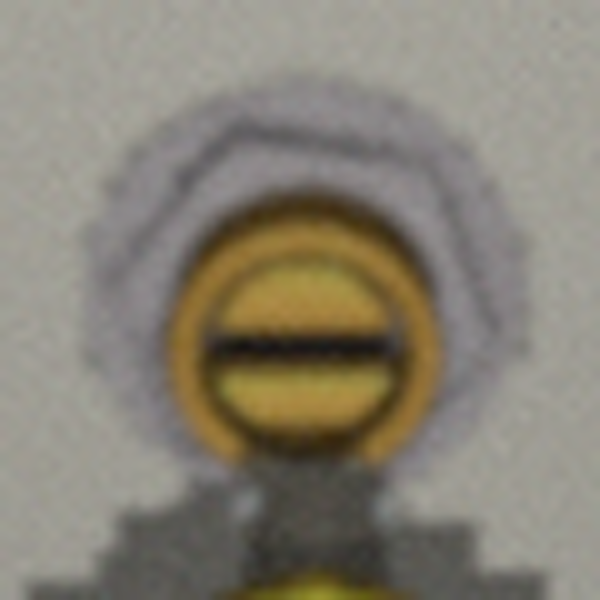

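View pics/w5m.png

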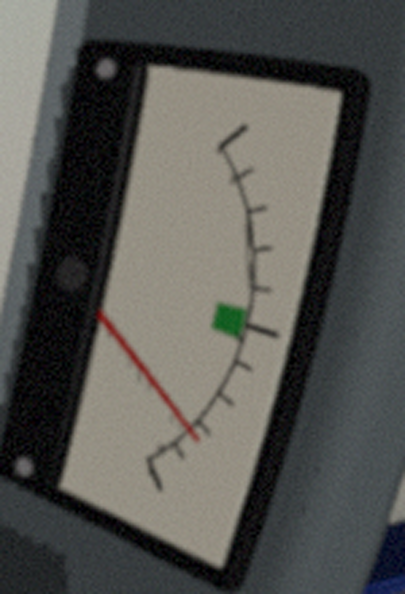

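View pics/s5c.png

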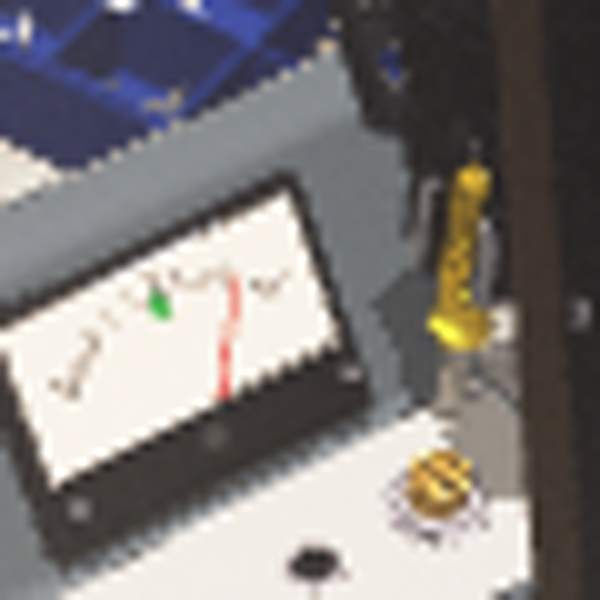

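```bash
python3 - <<'E'
from h import *
s=read_state();print(s["position"])
P4=np.load("w4.npy");P5=np.array([.516,-.1976,.1734,1.227,1.198,-1.227])
for z in(.0665,.064,.062,.060,.058,.056):
    a=pix2d("wrist",P4,245+39.2-.45,115+36.2-.45,z);b=pix2d("wrist",P5,255+30.4-.45,185+34.7-.45,z);print(z,a[:2].round(4),b[:2].round(4))
c=np.radians(-11.5);ex=np.array([np.cos(c),np.sin(c),0]);ey=np.array([-np.sin(c),np.cos(c),0])
o=np.array([.5145,-.1975,.05])+ex*.046
u=(ex*.06+np.array([0,0,.075]));u/=np.linalg.norm(u);n=np.cross(u,ey)
def pl(x,y):
    q=(340+x/2.7-.3,60+y/2.7-.3);A=pix2d("wrist",P5,*q,0.);B=pix2d("wrist",P5,*q,.2)
    d=B-A;X=A+d*(n@(o-A))/(n@d);return np.array([-(X-o)@ey,(X-o)@u])
pv=pl(70,275);g=pl(230,320);g2=pl(262,330);r=pl(197,437);r0=pl(100,313)
an=lambda p,q:np.arctan2(*(q-p))
print(pv,g,r,"ang green",an(pv,g),an(pv,g2),"red",an(pv,r),an(r0,r))
for e in((233,137),(155,480),(205,430)):print(an(pv,pl(*e)))
E
```

```text
[ 0.51581985 -0.19789559  0.17326803]
0.0665 [ 0.5145 -0.1975] [ 0.5145 -0.1969]
0.064 [ 0.5144 -0.1977] [ 0.5144 -0.1977]
0.062 [ 0.5144 -0.1979] [ 0.5144 -0.1984]
0.06 [ 0.5144 -0.1982] [ 0.5144 -0.199 ]
0.058 [ 0.5144 -0.1984] [ 0.5144 -0.1997]
0.056 [ 0.5144 -0.1986] [ 0.5143 -0.2003]
[-0.05355932  0.00994684] [-0.05507939  0.06142718] [-0.02427618  0.06115465] ang green -0.029518591637172065 -0.02797851603473998 red 0.5194631031961818 0.5148170034408833
-0.8441140128265218
0.8025277282005732
0.469261977075043
```

Emit:
{"op": "servo_tool", "data": {"xyz": [[0,-0.07,-0.02],[0.3,0,0],[0.4,0,0],[0.25,0,0],[0,0,0],[0,0,0],[0,0,0]], "angular": [[0,0,0],[0,0,0],[0,0,0],[0,0,0],[0,0,0],[0,0,0],[0,0,0]], "jaw": [0,0,0,0,0,0,0]}}

```text
time_s: 11.1
position: [0.5146, -0.1971, 0.1544]
ee_rot: [1.227, 1.198, -1.227]
wrist_force: [1.2, 1.3, -0.8]
gripper_width: 0.194
```

```bash
python3 - <<'E'
from h import *
plan((.5144,-.1977,.15),-1.58)
cv2.imwrite("pics/s6.png",camera("side")[:,:,::-1]);im=cv2.imread("pics/s6.png");crop(im,290,130,60,60,10,"pics/s6c.png")
im=camera("wrist")[:,:,::-1];crop(im,240,200,110,80,7,"pics/w6c.png")
E
```

```text
t 11.1 p [ 0.5146 -0.1971  0.1544] x [ 0. -0. -1.] yaw(jaw)deg -1.36 q [-0.42  0.46  1.92 -0.    0.76 -0.4 ] F [ 1.2   1.27 -0.79] M [0.037 0.016 0.029] g 0.194
tool shift units(20mm): [ 0.22 -0.01  0.03]
rot tool units(8deg): [ 0.03  0.   -0.  ]
```

View pics/s6c.png

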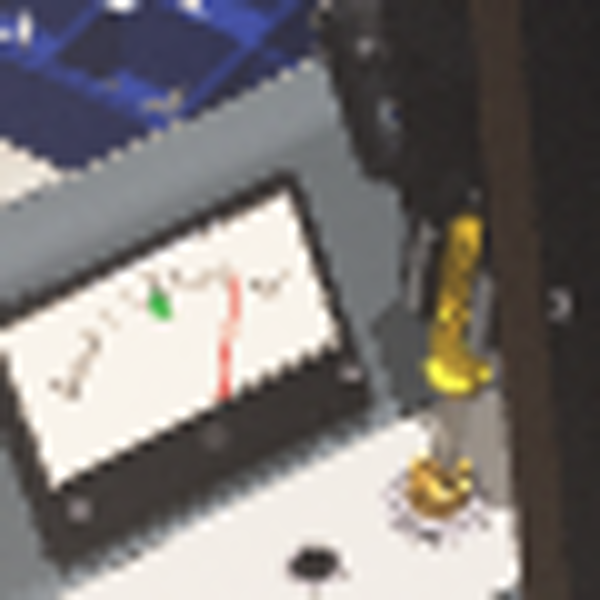

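View pics/w6c.png

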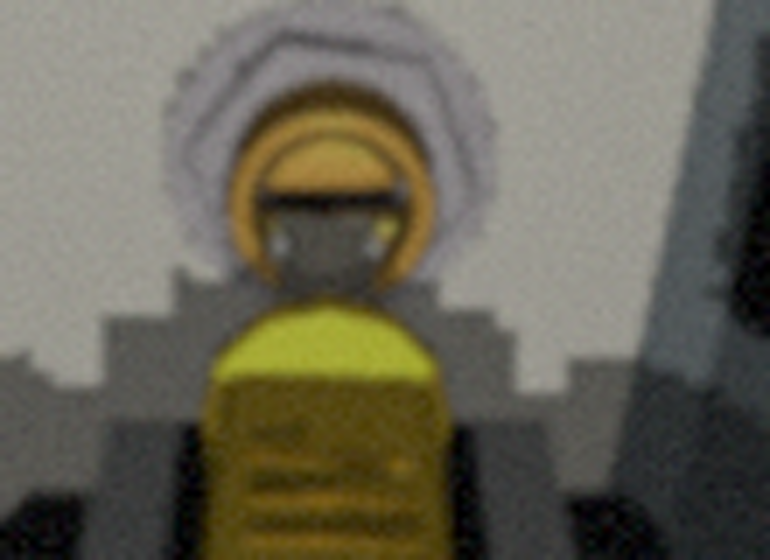

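Emit:
{"op": "servo_tool", "data": {"xyz": [[0.1,0,0.02],[0.05,0,0],[0.05,0,0],[0.025,0,0],[0,0,0],[0,0,0]], "angular": [[0,0,0],[0,0,0],[0,0,0],[0,0,0],[0,0,0],[0,0,0]], "jaw": [0,0,0,0,0,0]}}

```text
time_s: 11.8
position: [0.5144, -0.1974, 0.1498]
ee_rot: [1.227, 1.198, -1.227]
wrist_force: [0.1, 0.7, -0.3]
gripper_width: 0.193
```

Emit:
{"op": "servo_tool", "data": {"xyz": [[0.025,0,0],[0.025,0,0],[0,0,0]], "angular": [[0,0,0],[0,0,0],[0,0,0]], "jaw": [0,0,0]}}

```text
time_s: 12.1
position: [0.5144, -0.1975, 0.1488]
ee_rot: [1.227, 1.198, -1.227]
wrist_force: [-0.2, -0.7, 0.4]
gripper_width: 0.191
```

Emit:
{"op": "servo_tool", "data": {"xyz": [[0.025,0,0],[0.025,0,0],[0,0,0]], "angular": [[0,0,0],[0,0,0],[0,0,0]], "jaw": [0,0,0]}}

```text
time_s: 12.4
position: [0.5144, -0.1974, 0.1477]
ee_rot: [1.227, 1.198, -1.227]
wrist_force: [0.3, 0.4, -1.5]
gripper_width: 0.196
```

Emit:
{"op": "servo_tool", "data": {"xyz": [[0.015,0,0],[0.015,0,0],[0,0,0]], "angular": [[0,0,0],[0,0,0],[0,0,0]], "jaw": [0,0,0]}}

```text
time_s: 12.7
position: [0.5144, -0.1975, 0.1472]
ee_rot: [1.227, 1.198, -1.227]
wrist_force: [0.3, 0.1, -0.3]
gripper_width: 0.19
```

Emit:
{"op": "servo_tool", "data": {"xyz": [[0.02,0,0],[0.02,0,0],[0,0,0]], "angular": [[0,0,0],[0,0,0],[0,0,0]], "jaw": [0,0,0]}}

```text
time_s: 13.0
position: [0.5144, -0.1975, 0.1463]
ee_rot: [1.227, 1.198, -1.227]
wrist_force: [-0.3, 0.3, -0.4]
gripper_width: 0.194
```

Emit:
{"op": "servo_tool", "data": {"xyz": [[0.015,0,0],[0.015,0,0],[0,0,0]], "angular": [[0,0,0],[0,0,0],[0,0,0]], "jaw": [0,0,0]}}

```text
time_s: 13.3
position: [0.5144, -0.1975, 0.1458]
ee_rot: [1.227, 1.198, -1.227]
wrist_force: [0.2, 0.8, -0.7]
gripper_width: 0.197
```

Emit:
{"op": "servo_tool", "data": {"xyz": [[0.015,0,0],[0.015,0,0],[0,0,0]], "angular": [[0,0,0],[0,0,0],[0,0,0]], "jaw": [0,0,0]}}

```text
time_s: 13.6
position: [0.5145, -0.1975, 0.1452]
ee_rot: [1.227, 1.198, -1.227]
wrist_force: [-0.1, 0.2, 0.3]
gripper_width: 0.193
```

```bash
python3 - <<'E'
from h import *
st()
im=camera("wrist")[:,:,::-1];crop(im,240,200,110,80,7,"pics/w7c.png")
E
```

```text
t 13.6 p [ 0.5145 -0.1975  0.1452] x [ 0. -0. -1.] yaw(jaw)deg -1.36 q [-0.42  0.48  1.92 -0.    0.74 -0.4 ] F [-0.14  0.23  0.3 ] M [ 0.026  0.021 -0.   ] g 0.193
```

View pics/w7c.png

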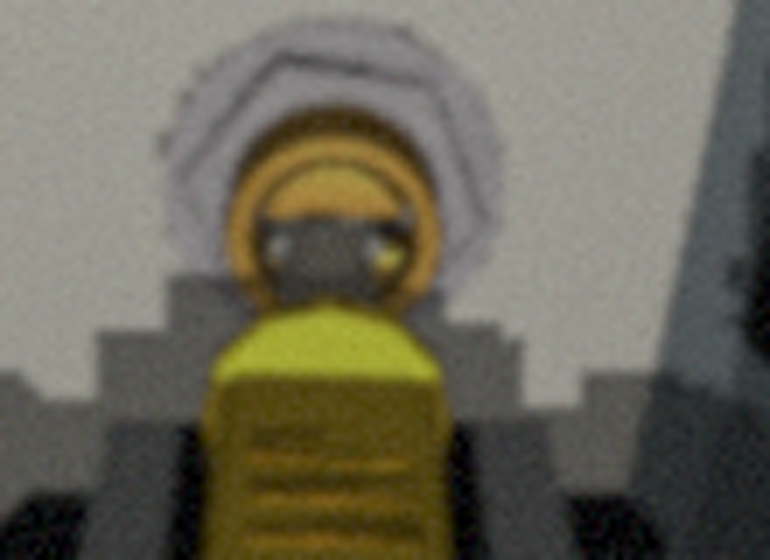

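Emit:
{"op": "servo_tool", "data": {"xyz": [[0.015,0,0],[0.015,0,0],[0,0,0]], "angular": [[0,0,0],[0,0,0],[0,0,0]], "jaw": [0,0,0]}}

```text
time_s: 13.95
position: [0.5145, -0.1975, 0.1447]
ee_rot: [1.227, 1.198, -1.227]
wrist_force: [-0.6, 0.3, 3.3]
gripper_width: 0.193
```

Emit:
{"op": "servo_tool", "data": {"xyz": [[0.015,0,0],[0.01,0,0],[0,0,0]], "angular": [[0,0,0],[0,0,0],[0,0,0]], "jaw": [0,0,0]}}

```text
time_s: 14.25
position: [0.5146, -0.1975, 0.1443]
ee_rot: [1.227, 1.197, -1.226]
wrist_force: [-0.6, -0.3, 7.8]
gripper_width: 0.189
```

Emit:
{"op": "servo_tool", "data": {"xyz": [[-0.01,0,0],[0,0,0],[0,0,0],[0,0,0],[0,0,0]], "angular": [[0,0,0],[-0.5,0,0],[-0.6,0,0],[-0.6,0,0],[0,0,0]], "jaw": [0,0,0,0,0]}}

```text
time_s: 14.75
position: [0.5146, -0.1974, 0.1445]
ee_rot: [1.048, 1.304, -1.048]
wrist_force: [0.1, 0.9, 7.5]
gripper_width: 0.19
```

```bash
cat >> h.py <<'E'
def snap(k):
    s,R=st();im=camera("wrist")[:,:,::-1].copy();cv2.imwrite(f"pics/w{k}.png",im)
    s2=camera("side")[:,:,::-1].copy();cv2.imwrite(f"pics/s{k}.png",s2)
    a=cv2.resize(s2[130:190,290:350],(400,400),interpolation=cv2.INTER_CUBIC)
    b=cv2.resize(im[140:260,225:345],(400,400),interpolation=cv2.INTER_CUBIC)
    cv2.imwrite(f"pics/m{k}.png",np.hstack([a,b]))
E
python3 -c "
from h import *
snap(8)"
```

```text
t 14.75 p [ 0.5146 -0.1974  0.1445] x [ 0. -0. -1.] yaw(jaw)deg 12.43 q [-0.42  0.48  1.92  0.    0.74 -0.64] F [0.11 0.94 7.52] M [ 0.188  0.105 -0.009] g 0.19
```

View pics/m8.png

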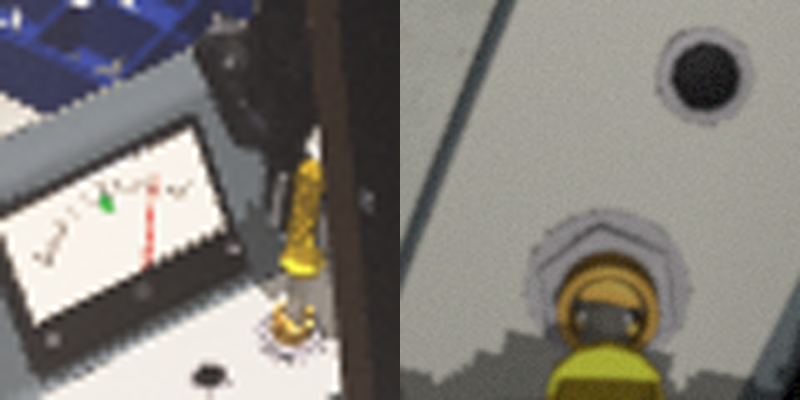

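View pics/w8.png

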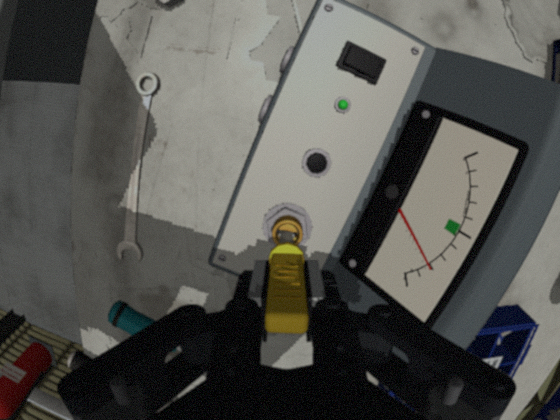

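```bash
cat >> h.py <<'E'
_c=np.radians(-11.5);ex=np.array([np.cos(_c),np.sin(_c),0]);ey=np.array([-np.sin(_c),np.cos(_c),0])
o0=np.array([.5145,-.1975,.05])+ex*.046
uu=(ex*.06+np.array([0,0,.075]));uu/=np.linalg.norm(uu);nn=np.cross(uu,ey)
def pang(im,pose=None):
    "pointer & green angle. pose None: side camera"
    hsv=cv2.cvtColor(im,cv2.COLOR_BGR2HSV)
    def pl(q):
        if pose is None: A,d=ray("side",*q)
        else:
            A=pix2d("wrist",pose,*q,0.);d=pix2d("wrist",pose,*q,.2)-A
        X=A+d*(nn@(o0-A))/(nn@d);return np.array([-(X-o0)@ey,(X-o0)@uu])
    red=cv2.inRange(hsv,(0,90,60),(8,255,255))|cv2.inRange(hsv,(172,90,60),(180,255,255))
    gr=cv2.inRange(hsv,(50,90,40),(75,255,255))
    def pts(m):
        ys,xs=np.nonzero(m);L=[(pl((x,y))) for x,y in zip(xs,ys)]
        return np.array([p for p in L if -.10<p[0]<.0 and .015<p[1]<.085]).reshape(-1,2)
    r=pts(red);g=pts(gr)
    l,vv=np.linalg.eigh(np.cov(r.T));v=vv[:,1]*np.sign(vv[1,1])
    pv=np.array([-.0536,.0099])
    a=np.arctan2(*v);ag=np.arctan2(*(g.mean(0)-pv));top=r[np.argmax(r[:,1])];
    print("n",len(r),len(g),"red line",a.round(3),"red top from pivot",np.arctan2(*(top-pv)).round(3),"mean",np.arctan2(*(r.mean(0)-pv)).round(3),"green",ag.round(3),g.mean(0).round(4),top.round(4))
E
python3 - <<'E'
from h import *
for k in(0,4,5,6,8):pang(cv2.imread(f"pics/s{k if k else 'ide0'}.png"))
pang(cv2.imread("pics/w5.png"),np.array([.516,-.1976,.1734,1.227,1.198,-1.227]))
pang(cv2.imread("pics/w8.png"),np.array([.5146,-.1974,.1445,1.048,1.304,-1.048]))
E
```

```text
Traceback (most recent call last):
  File "h.py", line 62, in pang
    r=pts(red);g=pts(gr)
  File "h.py", line 60, in pts
    ys,xs=np.nonzero(m);L=[(pl((x,y))) for x,y in zip(xs,ys)]
                            ~~^^^^^^^
  File "h.py", line 53, in pl
    if pose is None: A,d=ray("side",*q)
                         ~~~^^^^^^^^^^^
  File "h.py", line 5, in ray
    c=calibration(n);K=c["intrinsics"]
ValueError: time passes only in moves, steps and waits
```

```bash
sed -i '/^from scipy/a _cal=calibration\nimport functools\ncalibration=functools.lru_cache(None)(_cal)' h.py
python3 - <<'E'
from h import *
for k in('ide0',4,5,6,8):pang(cv2.imread(f"pics/s{k}.png"))
pang(cv2.imread("pics/w5.png"),np.array([.516,-.1976,.1734,1.227,1.198,-1.227]))
pang(cv2.imread("pics/w8.png"),np.array([.5146,-.1974,.1445,1.048,1.304,-1.048]))
E
```

```text
n 10 3 red line 0.513 red top from pivot 0.515 mean 0.523 green 0.002 [-0.0535  0.0632] [-0.0255  0.0596]
n 10 3 red line 0.513 red top from pivot 0.515 mean 0.523 green 0.002 [-0.0535  0.0632] [-0.0255  0.0596]
n 10 4 red line 0.513 red top from pivot 0.515 mean 0.523 green -0.001 [-0.0537  0.0645] [-0.0255  0.0596]
n 10 3 red line 0.513 red top from pivot 0.515 mean 0.523 green 0.002 [-0.0535  0.0632] [-0.0255  0.0596]
n 10 3 red line 0.438 red top from pivot 0.464 mean 0.493 green 0.002 [-0.0535  0.0632] [-0.0325  0.052 ]
n 151 100 red line 0.515 red top from pivot 0.518 mean 0.531 green -0.032 [-0.0553  0.0611] [-0.0242  0.0614]
n 181 128 red line 0.478 red top from pivot 0.463 mean 0.47 green -0.034 [-0.0554  0.0624] [-0.0265  0.0642]
```

Emit:
{"op": "servo_tool", "data": {"xyz": [[-0.01,0,0],[0,0,0],[0,0,0],[0,0,0],[0,0,0],[0,0,0],[0,0,0],[0,0,0],[0,0,0]], "angular": [[0,0,0],[-0.6,0,0],[-0.6,0,0],[-0.6,0,0],[-0.6,0,0],[-0.6,0,0],[-0.6,0,0],[-0.6,0,0],[0,0,0]], "jaw": [0,0,0,0,0,0,0,0,0]}}

```text
time_s: 15.75
position: [0.5145, -0.1975, 0.1446]
ee_rot: [0.601, 1.486, -0.601]
wrist_force: [-0.7, -0.2, 5.1]
gripper_width: 0.194
```

```bash
python3 - <<'E'
from h import *
s=read_state();snap(9)
pang(cv2.imread("pics/s9.png"));pang(cv2.imread("pics/w9.png"),np.r_[s["position"],s["ee_rot"]])
E
```

```text
t 15.75 p [ 0.5145 -0.1975  0.1446] x [ 0. -0. -1.] yaw(jaw)deg 45.93 q [-0.42  0.48  1.92 -0.    0.74 -1.22] F [-0.72 -0.19  5.09] M [-0.112  0.208 -0.046] g 0.194
n 11 3 red line 0.142 red top from pivot 0.177 mean 0.173 green 0.002 [-0.0535  0.0632] [-0.0439  0.0639]
n 147 102 red line 0.142 red top from pivot 0.104 mean 0.075 green -0.052 [-0.0564  0.0633] [-0.0474  0.0691]
```

View pics/w9.png

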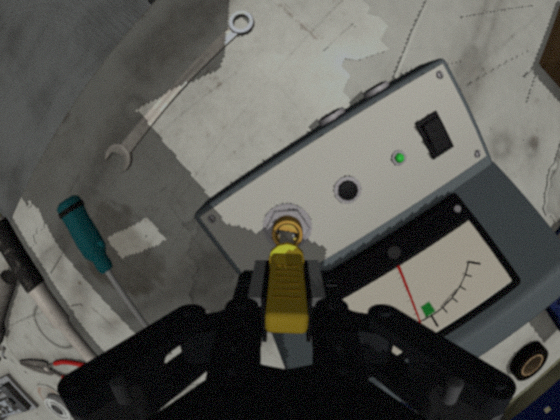

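Emit:
{"op": "servo_tool", "data": {"xyz": [[0,0,0],[0,0,0],[0,0,0],[0,0,0]], "angular": [[-0.6,0,0],[-0.6,0,0],[-0.6,0,0],[0,0,0]], "jaw": [0,0,0,0]}}

```text
time_s: 16.25
position: [0.5146, -0.1976, 0.1446]
ee_rot: [0.406, 1.532, -0.407]
wrist_force: [-1.0, -2.0, 5.0]
gripper_width: 0.19
```

```bash
python3 - <<'E'
from h import *
s=read_state();snap(10)
pang(cv2.imread("pics/s10.png"));pang(cv2.imread("pics/w10.png"),np.r_[s["position"],s["ee_rot"]])
im=cv2.imread("pics/w10.png");crop(im,340,220,160,120,5,"pics/w10c.png")
im=cv2.imread("pics/s10.png");crop(im,280,140,60,45,12,"pics/s10c.png")
E
```

```text
t 16.25 p [ 0.5146 -0.1976  0.1446] x [ 0. -0. -1.] yaw(jaw)deg 60.28 q [-0.42  0.48  1.92 -0.    0.74 -1.47] F [-1.01 -1.97  4.96] M [-0.295  0.188 -0.003] g 0.19
n 11 1 red line -0.018 red top from pivot -0.015 mean 0.019 green -0.032 [-0.0554  0.0652] [-0.0543  0.0578]
n 62 0 red line 0.002 red top from pivot -0.118 mean -0.14 green nan [nan nan] [-0.0573  0.0408]h.py:68: RuntimeWarning: Mean of empty slice.
  a=np.arctan2(*v);ag=np.arctan2(*(g.mean(0)-pv));top=r[np.argmax(r[:,1])];
  ret = um.true_divide(
h.py:69: RuntimeWarning: Mean of empty slice.
  print("n",len(r),len(g),"red line",a.round(3),"red top from pivot",np.arctan2(*(top-pv)).round(3),"mean",np.arctan2(*(r.mean(0)-pv)).round(3),"green",ag.round(3),g.mean(0).round(4),top.round(4))
```

View pics/w10c.png

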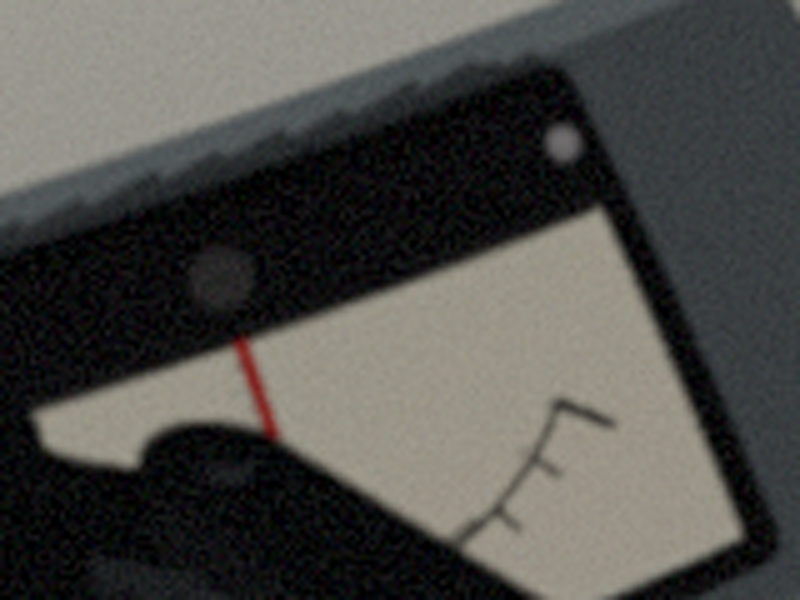

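View pics/s10c.png

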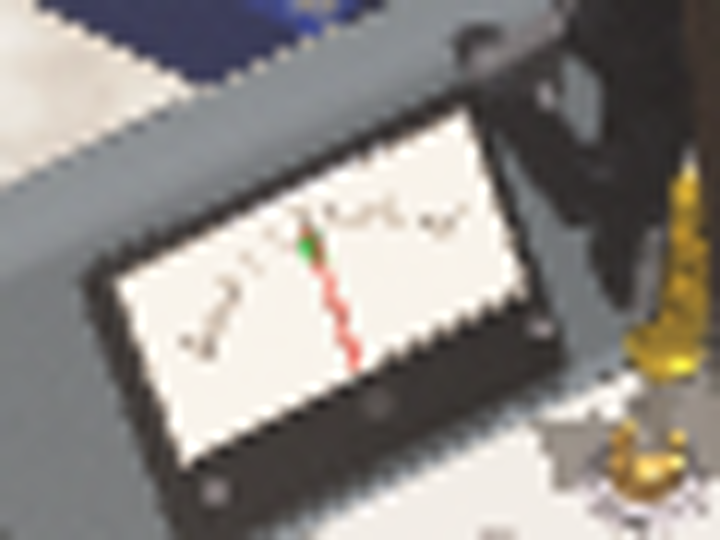

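Emit:
{"op": "servo_tool", "data": {"xyz": [[0,0,0],[0,0,0],[-0.05,0,0],[-0.1,0,0],[-0.2,0,0],[-0.4,0,0],[-0.5,0,0],[-0.4,0,0],[0,0,0]], "angular": [[0.5,0,0],[0,0,0],[0,0,0],[0,0,0],[0,0,0],[0,0,0],[0,0,0],[0,0,0],[0,0,0]], "jaw": [0,0,0,0,0,0,0,0,0]}}

```text
time_s: 17.25
position: [0.5152, -0.1978, 0.1791]
ee_rot: [0.461, 1.519, -0.462]
wrist_force: [-0.6, -1.0, -0.8]
gripper_width: 0.193
```

```bash
python3 - <<'E'
from h import *
snap(11);pang(cv2.imread("pics/s11.png"))
im=cv2.imread("pics/s11.png");crop(im,280,140,60,45,12,"pics/s11c.png")
E
```

```text
t 17.25 p [ 0.5152 -0.1978  0.1791] x [ 0.002 -0.001 -1.   ] yaw(jaw)deg 56.24 q [-0.42  0.43  1.9   0.    0.81 -1.4 ] F [-0.57 -1.02 -0.77] M [-0.039  0.038  0.01 ] g 0.193
n 11 1 red line -0.018 red top from pivot -0.015 mean 0.019 green -0.032 [-0.0554  0.0652] [-0.0543  0.0578]
```

View pics/s11c.png

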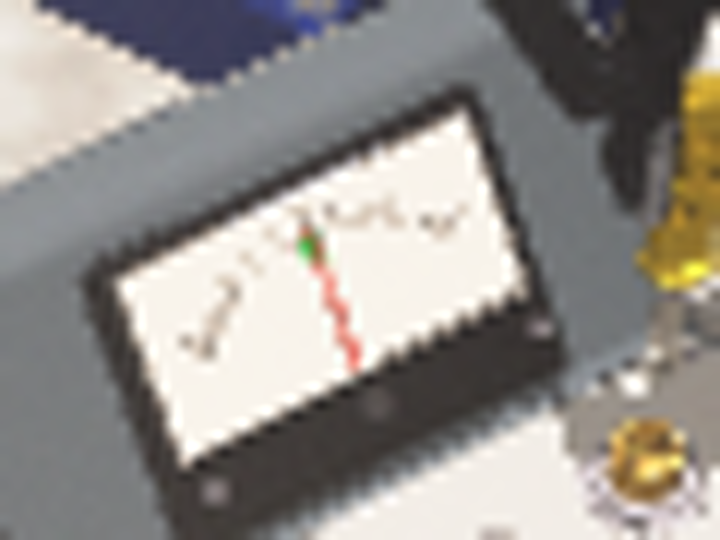

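View pics/w11.png

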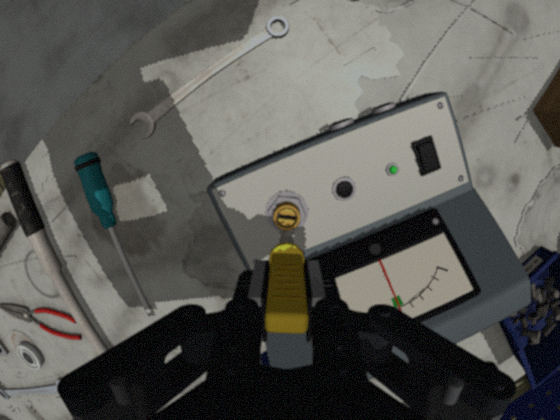

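Emit:
{"op": "servo_tool", "data": {"xyz": [[0,0,0],[0,0,0],[0,0,0],[0,0,0],[0,0,0],[0,0,0],[0,0,0],[0,0,0],[0,0,0]], "angular": [[0.5,0,0],[1,0,0],[1,0,0],[1,0,0],[1,0,0],[1,0,0],[1,0,0],[0.5,0,0],[0,0,0]], "jaw": [0,0,0,0,0,0,0,0,0]}}

```text
time_s: 18.25
position: [0.5142, -0.1974, 0.1771]
ee_rot: [1.207, 1.211, -1.207]
wrist_force: [-0.0, 0.5, -0.4]
gripper_width: 0.193
```

```bash
python3 - <<'E'
from h import *
s=read_state();snap(12);pang(cv2.imread("pics/w12.png"),np.r_[s["position"],s["ee_rot"]])
im=cv2.imread("pics/w12.png");crop(im,340,60,150,150,4,"pics/w12c.png")
E
```

```text
t 18.25 p [ 0.5142 -0.1974  0.1771] x [-0.001  0.    -1.   ] yaw(jaw)deg 0.16 q [-0.42  0.43  1.9   0.    0.81 -0.42] F [-0.01  0.49 -0.37] M [-0.008 -0.019  0.013] g 0.193
n 122 58 red line -0.007 red top from pivot -0.027 mean -0.036 green -0.034 [-0.0554  0.0613] [-0.0552  0.0701]
```

View pics/w12c.png

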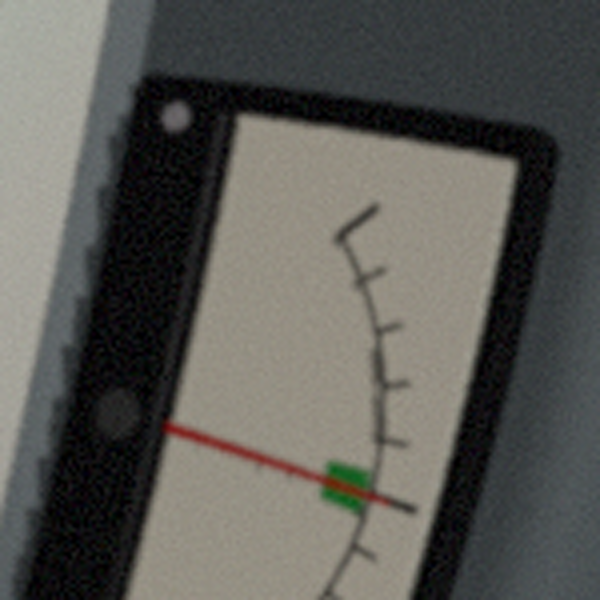

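Emit:
{"op": "servo_tool", "data": {"xyz": [[0,0,0],[0,0,0],[0,0,0],[0,0,0],[0,0,0],[0,0,0],[0,0,0],[0,0,0],[0,0,0],[0,0,0],[0,0,0],[0,0,0]], "angular": [[0.5,0,0],[1,0,0],[1,0,0],[1,0,0],[1,0,0],[1,0,0],[1,0,0],[1,0,0],[0.8,0,0],[0.3,0,0],[0,0,0],[0,0,0]], "jaw": [0,0,0,0,0,0,0,0,0,0,0,0]}}

```text
time_s: 19.55
position: [0.5143, -0.1974, 0.1774]
ee_rot: [2.015, 0.385, -2.015]
wrist_force: [-0.1, -0.2, -0.8]
gripper_width: 0.192
```

```bash
python3 - <<'E'
from h import *
plan((.595,.147,.177),-68.55)
E
```

```text
t 19.55 p [ 0.5143 -0.1974  0.1774] x [-0.  0. -1.] yaw(jaw)deg -68.4 q [-0.42  0.43  1.9   0.    0.81  0.77] F [-0.06 -0.24 -0.77] M [ 0.01  -0.053 -0.002] g 0.192
tool shift units(20mm): [  0.02 -14.53 -10.09]
rot tool units(8deg): [0.02 0.   0.  ]
```

Emit:
{"op": "servo_tool", "data": {"xyz": [[0,-0.5,-0.35],[0,-1,-0.69],[0,-1,-0.69],[0,-1,-0.69],[0,-1,-0.69],[0,-1,-0.69],[0,-1,-0.69],[0,-1,-0.7],[0,-1,-0.7],[0,-1,-0.7],[0,-1,-0.7],[0,-1,-0.7]], "angular": [[0.02,0,0],[0,0,0],[0,0,0],[0,0,0],[0,0,0],[0,0,0],[0,0,0],[0,0,0],[0,0,0],[0,0,0],[0,0,0],[0,0,0]], "jaw": [0,0,0,0,0,0,0,0,0,0,0,0]}}

```text
time_s: 20.75
position: [0.5798, 0.0766, 0.1775]
ee_rot: [2.018, 0.381, -2.018]
wrist_force: [0.1, -0.1, -0.1]
gripper_width: 0.19
```

Emit:
{"op": "servo_tool", "data": {"xyz": [[0,-1,-0.7],[0,-1,-0.7],[0,-0.7,-0.47],[0,-0.33,-0.23],[0,0,0],[0,0,0],[0,0,0]], "angular": [[0,0,0],[0,0,0],[0,0,0],[0,0,0],[0,0,0],[0,0,0],[0,0,0]], "jaw": [0,0,0,0,0,0,0]}}

```text
time_s: 21.45
position: [0.5968, 0.1457, 0.1775]
ee_rot: [2.019, 0.378, -2.019]
wrist_force: [-0.2, 0.3, 0.2]
gripper_width: 0.195
```

```bash
python3 - <<'E'
from h import *
plan((.595,.147,.14),-68.55)
E
```

```text
t 21.45 p [0.5968 0.1457 0.1775] x [-0. -0. -1.] yaw(jaw)deg -68.76 q [ 0.19  0.51  1.75 -0.    0.88  1.39] F [-0.17  0.3   0.18] M [ 0.02  -0.017 -0.03 ] g 0.195
tool shift units(20mm): [ 1.87 -0.09  0.06]
rot tool units(8deg): [-0.03  0.   -0.  ]
```

Emit:
{"op": "servo_tool", "data": {"xyz": [[0,-0.09,0.06],[0.5,0,0],[0.7,0,0],[0.6,0,0],[0,0,0],[0,0,0],[0,0,0]], "angular": [[0,0,0],[0,0,0],[0,0,0],[0,0,0],[0,0,0],[0,0,0],[0,0,0]], "jaw": [0,0,0,0,0,0,0]}}

```text
time_s: 22.15
position: [0.5954, 0.1479, 0.1416]
ee_rot: [2.019, 0.379, -2.018]
wrist_force: [-0.1, 0.8, -0.5]
gripper_width: 0.193
```

```bash
python3 - <<'E'
from h import *
plan((.595,.147,.12),-68.55);snap(13)
im=cv2.imread("pics/w13.png");crop(im,220,190,130,100,6,"pics/w13c.png")
im=cv2.imread("pics/s13.png");crop(im,200,170,80,80,7,"pics/s13c.png")
E
```

```text
t 22.15 p [0.5954 0.1479 0.1416] x [ 0.  0. -1.] yaw(jaw)deg -68.72 q [0.19 0.55 1.78 0.   0.81 1.39] F [-0.09  0.79 -0.53] M [-0.005  0.035  0.008] g 0.193
tool shift units(20mm): [1.08 0.03 0.04]
rot tool units(8deg): [-0.02 -0.   -0.  ]
t 22.15 p [0.5954 0.1479 0.1416] x [ 0.  0. -1.] yaw(jaw)deg -68.72 q [0.19 0.55 1.78 0.   0.81 1.39] F [-0.09  0.79 -0.53] M [-0.005  0.035  0.008] g 0.193
```

View pics/w13c.png

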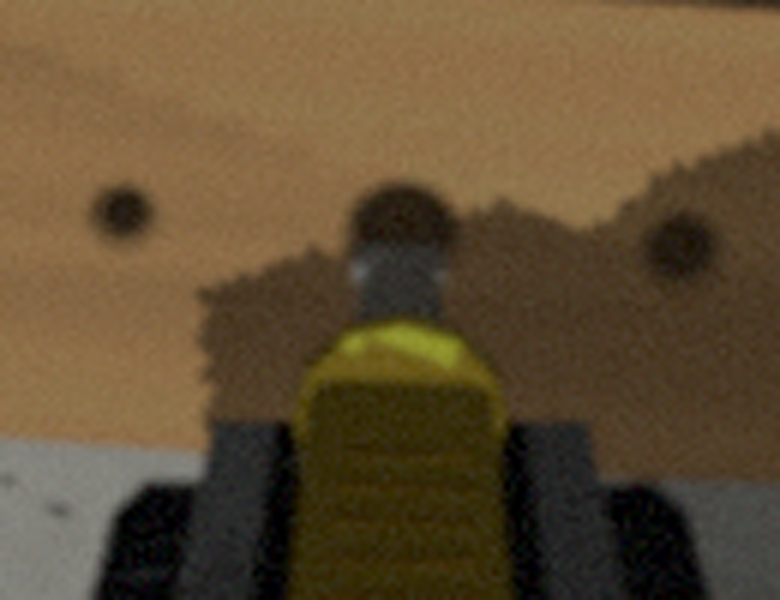

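View pics/s13c.png

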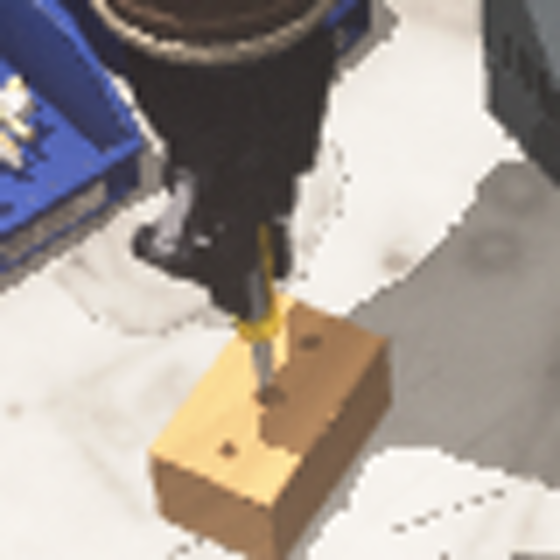

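Emit:
{"op": "servo_tool", "data": {"xyz": [[0,0.03,0.03],[0.2,0,0],[0.3,0,0],[0,0,0],[0,0,0]], "angular": [[0,0,0],[0,0,0],[0,0,0],[0,0,0],[0,0,0]], "jaw": [0,0,0,0,0]}}

```text
time_s: 22.75
position: [0.5947, 0.147, 0.1312]
ee_rot: [2.018, 0.379, -2.019]
wrist_force: [-0.2, -0.4, 1.2]
gripper_width: 0.195
```

Emit:
{"op": "servo_tool", "data": {"xyz": [[0.15,0,0],[0.2,0,0],[0,0,0]], "angular": [[0,0,0],[0,0,0],[0,0,0]], "jaw": [0,0,0]}}

```text
time_s: 23.05
position: [0.5945, 0.147, 0.1239]
ee_rot: [2.018, 0.379, -2.019]
wrist_force: [0.1, -0.8, 0.5]
gripper_width: 0.194
```

Emit:
{"op": "servo_tool", "data": {"xyz": [[0.2,0,0],[0.3,0,0],[0.3,0,0],[0.3,0,0],[0.2,0,0],[0,0,0],[0,0,0]], "angular": [[0,0,0],[0,0,0],[0,0,0],[0,0,0],[0,0,0],[0,0,0],[0,0,0]], "jaw": [0,0,0,0,0,0,0]}}

```text
time_s: 23.75
position: [0.5948, 0.147, 0.0984]
ee_rot: [2.018, 0.379, -2.019]
wrist_force: [-0.4, 0.4, -0.3]
gripper_width: 0.189
```

Emit:
{"op": "servo_tool", "data": {"xyz": [[0.1,0,0],[0.1,0,0],[0,0,0]], "angular": [[0,0,0],[0,0,0],[0,0,0]], "jaw": [0,0,0]}}

```text
time_s: 24.05
position: [0.5947, 0.147, 0.0943]
ee_rot: [2.018, 0.379, -2.019]
wrist_force: [0.3, 0.1, -0.3]
gripper_width: 0.191
```

Emit:
{"op": "servo_tool", "data": {"xyz": [[0.05,0,0],[0.04,0,0],[0,0,0]], "angular": [[0,0,0],[0,0,0],[0,0,0]], "jaw": [0,0,0]}}

```text
time_s: 24.35
position: [0.5948, 0.147, 0.0926]
ee_rot: [2.018, 0.379, -2.019]
wrist_force: [-0.7, -0.3, -0.5]
gripper_width: 0.193
```

Emit:
{"op": "servo_tool", "data": {"xyz": [[0.015,0,0],[0,0,0]], "angular": [[0,0,0],[0,0,0]], "jaw": [0,0]}}

```text
time_s: 24.55
position: [0.5948, 0.1471, 0.0924]
ee_rot: [2.019, 0.379, -2.019]
wrist_force: [-0.1, 0.1, 0.3]
gripper_width: 0.195
```

Emit:
{"op": "servo_tool", "data": {"xyz": [[0.025,0,0],[0,0,0],[0,0,0]], "angular": [[0,0,0],[0,0,0],[0,0,0]], "jaw": [0,0,0]}}

```text
time_s: 24.85
position: [0.595, 0.147, 0.0923]
ee_rot: [2.019, 0.379, -2.018]
wrist_force: [-1.1, -0.4, 5.9]
gripper_width: 0.195
```

Emit:
{"op": "servo_tool", "data": {"xyz": [[0,0,0],[0,0,0],[0,0,0],[0,0,0],[0,0,0],[0,0,0],[0,0,0],[0,0,0]], "angular": [[0,0,0],[0,0,0],[0,0,0],[0,0,0],[0,0,0],[0,0,0],[0,0,0],[0,0,0]], "jaw": [0.3,0.5,0.7,0.8,0.8,0.8,0.8,0.8]}}

```text
time_s: 25.65
position: [0.5948, 0.147, 0.0919]
ee_rot: [2.019, 0.379, -2.019]
wrist_force: [-0.3, -0.2, 0.1]
gripper_width: 0.797
```

Emit:
{"op": "servo_tool", "data": {"xyz": [[-0.4,0,0],[-0.8,0,0],[-1,0,0],[-1,0,0],[-1,0,0],[-1,0,0],[-1,0,0],[-1,0,0],[-0.6,0,0],[0,0,0],[0,0,0]], "angular": [[0,0,0],[0,0,0],[0,0,0],[0,0,0],[0,0,0],[0,0,0],[0,0,0],[0,0,0],[0,0,0],[0,0,0],[0,0,0]], "jaw": [0.8,0.8,0.8,0.8,0.8,0.8,0.8,0.8,0.8,0.8,0.8]}}

```text
time_s: 26.75
position: [0.5946, 0.147, 0.2476]
ee_rot: [2.018, 0.379, -2.019]
wrist_force: [-0.0, 0.4, -0.7]
gripper_width: 0.802
```

```bash
python3 - <<'E'
from h import *
snap(14);pang(cv2.imread("pics/s14.png"))
im=cv2.imread("pics/s14.png");crop(im,210,130,160,120,5,"pics/s14c.png")
E
```

```text
t 26.75 p [0.5946 0.147  0.2476] x [-0. -0. -1.] yaw(jaw)deg -68.72 q [0.19 0.43 1.69 0.   1.02 1.39] F [-0.01  0.44 -0.69] M [ 0.009 -0.007 -0.023] g 0.802
n 11 1 red line -0.018 red top from pivot -0.015 mean 0.019 green -0.032 [-0.0554  0.0652] [-0.0543  0.0578]
```

View pics/s14c.png

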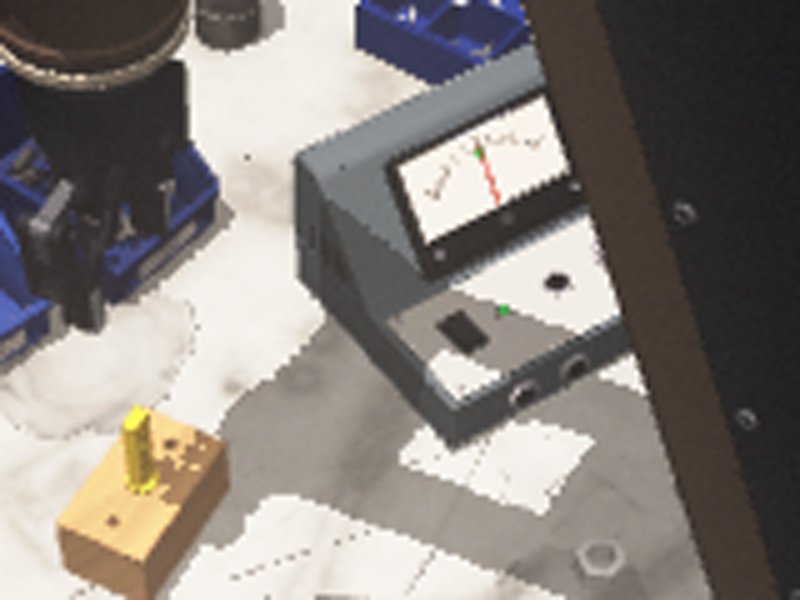

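View pics/w14.png

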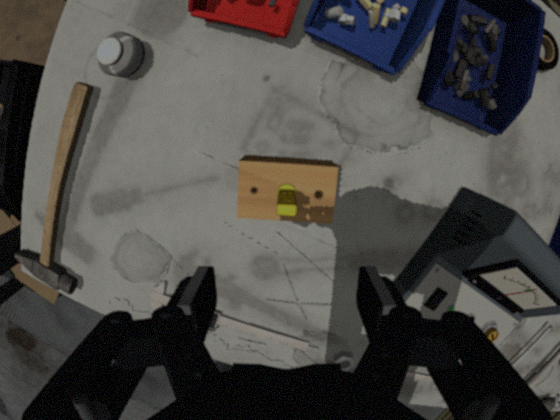

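```bash
python3 -c "
from workcell import *
print(finish_job())"
```

```text
the job is handed in; nothing more can be done
None
```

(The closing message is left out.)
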